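# Tip a battery pack out of its charger bay and lay it in the tray

## Task

Take the battery pack out of the bench charger: it sits too deep to get hold of, so press its ribbed end down into the well until the other end tips up and stays up, then take hold of the raised end. Lay the pack flat in the steel tray, right way up, without dropping it, let go, and leave the screwdriver and the small tin where they are.

Things in the scene. Friction and masses are not known exactly. Their poses are not given: they have to be found in the camera images.
- pack_center (a point): Centre (also of mass) of the loose battery pack: black plastic block 110 (x) x 54 (y) x 22 (z) mm, 200 to 325 g. Grey thumb ribs on top of its -x end, 35 to 49 mm from the centre; a metal plate on top nearer the other end; +z is the right way up. It starts level in the charger bay, its axes along the charger's, its top level with the rim.
- bay (a point): Middle of the bay of the fixed grey bench charger, where the pack's centre starts: 42 mm above the bench, 11 mm below the flat rim. x points from the press end to the end with three small lamps, z up. Charger: x -75 to +95, y -42 to +42 mm from here. Play around the pack: 2 mm at each side, 1 mm at the lamp end, 6 mm at the press end, whose wall is 8 mm lower than the rim.
- pivot (a point): Edge where the bay floor (31 mm above the bench) ends, 2.5 mm to the press-end side of the bay's middle; same axes. From it to the press end is a well, 25 mm deeper. Pressed over the well the pack rocks on this edge: let go below about 0.25 rad it falls back level; beyond, it tips on by itself to about 0.5 rad and stays, its raised end's top about 22 mm above the rim.
- press_end (a point): Where to press: on the level pack's ribs, at rim height (53 mm above the bench), 42 mm from the bay's middle. Fixed to the charger, same axes. Pressing takes a few newtons at most; at full tilt the pack's top has gone down about 22 mm here, 16 mm at 11 mm nearer the pivot.
- tray_floor (a point): Centre of the inner floor of the fixed open steel tray, 4 mm above the bench. Inside 200 (x) x 150 (y) mm, walls 4 mm thick, their top 25 mm above the bench. z up.
- tin_center (a point): Centre of a small loose round aluminium tin, 44 mm across, 20 mm high, standing on the bench beyond the charger's press end. To be left alone.
- driver_grip (a point): Handle of a loose screwdriver 170 mm long lying on the bench between the charger and the tray, under 35 mm high. To be left alone.
Mind the look-alikes: they are no part of the job. What is shaped like the part that bears pack_center but blue or green is not meant.

How it is judged:
On the way:
1. the pack is tipped up by at least 0.35 rad while still in the charger bay (angle between pack_center's own z axis and vertical above 0.35 rad and distance between pack_center and bay below 0.025 m), for 0.2 s.
At the end, for the whole second after the job is handed in: The pack lies at rest on the tray's floor, inside its walls: centre 7 to 15 mm above the floor, within 75 mm (x) and 50 mm (y) of the tray's middle (any flat resting place inside the walls), right way up within 0.08 rad (z of pack_center in the frame of tray_floor between 0.007 and 0.015 m and x of pack_center in the frame of tray_floor between -0.075 and 0.075 m and y of pack_center in the frame of tray_floor between -0.05 and 0.05 m and angle between pack_center's own z axis and vertical below 0.08 rad and linear speed of pack below 0.02 m/s); the robot touches nothing.
It fails at once if the pack is dropped (falls freely from more than about 4 cm) (linear speed of pack above 0.9 m/s and contact force between the fingers and pack below 0.1 N).
It fails at once if the tin is pushed more than 30 mm (distance of tin_center from where it was at the start of the episode above 0.03 m).
It fails at once if the screwdriver is pushed more than 30 mm (distance of driver_grip from where it was at the start of the episode above 0.03 m).
It also fails if it takes over 42 s, if anything falls off the work surface, if the arm or the gripper's body presses on something with over 40 N, if the wrist force passes 120 N, or if a joint passes its speed limit or range.

## Robot

A 6-joint arm with a two-finger parallel gripper is mounted at the origin on the work surface. World frame = base frame: x ahead of the robot, y to its left, z up, the work surface at z = 0. Lengths are in m, angles in rad, forces in N, time in s.
With the tool pointing down it reaches from about 0.375 to 0.9 m from the base axis. Payload 3.1 kg.
Tool frame: the origin (TCP) lies at the very end of the fingers, on their centre line; the grasp point (between the pads) lies 19 mm behind it (manip.grasp_offset is the distance from the TCP to the grasp point, in m); x points along the fingers, z is the direction in which the jaws open and shut, and the axes are right-handed (so a half turn about x gives the same grasp; the last joint's range is limited). The gripper opens to 85 mm and grips with 20 to 120 N. Pads are 22 mm wide; open, the fingers measure 114 mm over their backs; the gripper's body (76 mm by 85 mm) begins 54 mm behind the grasp point. The pads swing forward as they close: fully open they stand 13 mm farther back than shut.
Start: joints at [0.966, 0.527, 1.433, -0, 1.181, -0.178], TCP at [0.259, 0.569, 0.231] pointing down, gripper open.
Joint ranges: [-3.08, 3.08], [-0.75, 2.2], [0.22, 2.44], [-1.43, 4.57], [0, 2.65], [-2.85, 2.85]. Speed limits (rad/s): [2.79, 2.79, 3.14, 3.14, 3.14, 3.14].

## Interface

Orientations are given as a unit quaternion [x, y, z, w].
In Python, from station import manip gives the robot as it stands.
- The arm moves only by the tool send_rows, never from a script. Its argument "steps" is a list that holds one entry, the list of rows, each a list of 5 numbers: the closure, from 0 (fully open) to 1 (shut), then the shift along the world's x, y, z in m, then the turn about the world's z in rad. A call has 1 to 8 rows; each row is the pose to reach, as a shift and turn from the pose commanded when the call began; what a row does not reach only later rows make up. A row lasts 1/8 s, in which the tool goes at most 62.5 mm and 10.7 degrees, less where a joint would pass 70% of its speed; a pose out of reach is approached as far as the arm can. A call with a gripper value outside its range is refused whole. The fingers move at their own pace and stop on an object; "grip_force" is the grip in N (left out, the last holds). Time passes only in rows, so rows that repeat a pose let the fingers close. It gives the time, the measured TCP pose, the force and the opening at its end, in the units of the state.
- manip.sense(): the state, without advancing time (a new reading comes with each control period).
- manip.snapshot(name): name is "scene" or "side" or "wrist"; returns the picture (400x640x3 uint8, red, green, blue); there is no depth.
- manip.camera_params(name): a dict with "fx", "fy", "cx", "cy" (pixels), "T" (4x4, takes a point from camera to world coordinates); the wrist camera has in their place "tool_from_camera" (4x4, takes a point from camera to tool coordinates, whose origin is the TCP and whose axes are the tool frame's). Camera axes: x right, y down, z forward; pixel columns grow to the right and rows downward; lengths in m; the calibration is good to about 2 mm. The wrist camera is an equidistant fisheye: a pixel r from the principal point sees the ray r / f radians off the axis. A picture is of the moment at which its call begins: read the wrist's pose just before it. camera_params takes no time and is no camera call.
- manip.sign_off(): hands the job in, once; it reports no verdict.
The state is a dict: "t": time; "q": joint angles; "qd": joint speeds; "tau": joint torques, N m; "tcp_pos": TCP position; "tool_rot": TCP orientation; "force": force on the tool from outside, world axes, zero at the start; "ft_torque": the same for the moment, N m; "finger_gap": opening from 0.0 (shut) to 1.0 (fully open).
Only numpy, scipy, OpenCV 4.12 (cv2) and the standard library are available. Lean on these libraries where they do the work, as an engineer would, in place of code of your own. Each camera call takes 0.05 s, during which the arm holds its last target.

## Working session

There is one attempt and no reset: what is moved stays moved. The work goes in short steps, Python scripts to look and compute and a tool call to move; the robot and the scene stay as the last step left them, time stands still between calls to the robot, and variables do not carry over. Pictures are saved under pics/ and viewed, and the job is handed in when it is done.

Besides the shell and the picture viewer there is one more tool, called after ">>>" by a JSON object that holds its "api" and its "payload", one argument or row to a line. send_rows: Moves the arm, as the interface text tells. Its arguments: {"type":"object","properties":{"steps":{"type":"array","items":{"type":"array","items":{"type":"array","items":{"type":"number"}}}},"grip_force":{"type":"number"}},"required":["steps"]}

```bash
mkdir -p pics; ls; cat > h.py <<'E'
from station import manip
import numpy as np, cv2
def snap(n,f):
    im=manip.snapshot(n); cv2.imwrite('pics/'+f,im[:,:,::-1]); return im
def ray(n,u,v):
    c=manip.camera_params(n); T=np.array(c['T']); d=np.array([(u-c['cx'])/c['fx'],(v-c['cy'])/c['fy'],1.]); return T[:3,3],T[:3,:3]@d
def onz(n,u,v,z):
    o,d=ray(n,u,v); return o+d*(z-o[2])/d[2]
def proj(n,p):
    c=manip.camera_params(n); T=np.linalg.inv(np.array(c['T'])); q=T[:3,:3]@np.array(p)+T[:3,3]; return c['fx']*q[0]/q[2]+c['cx'],c['fy']*q[1]/q[2]+c['cy']
E
python3 - <<'E'
from h import *
s=manip.sense(); print(s)
snap('scene','s0.png'); snap('side','d0.png'); snap('wrist','w0.png')
for n in('scene','side'): print(np.array(manip.camera_params(n)['T']).round(3))
E
```

```text
pics
{'t': 0.0, 'q': array([ 9.65473410e-01,  5.28456026e-01,  1.43389855e+00,  2.71390067e-05,
        1.18142625e+00, -1.78495169e-01]), 'qd': array([-0.0005594 ,  0.00040987, -0.00010227,  0.00021583,  0.00049235,
        0.00027321]), 'tau': array([-7.71223713e-04, -4.42373085e+01, -1.78020358e+01, -3.23466975e-04,
        8.45011964e-03,  1.55901540e-05]), 'tcp_pos': array([0.25828797, 0.56834216, 0.23034106]), 'tool_rot': array([-0.38304313,  0.59527509,  0.38246628,  0.59383926]), 'force': array([-0.71401915, -0.31131905,  0.66845728]), 'ft_torque': array([ 0.00754681,  0.03791383, -0.0050039 ]), 'finger_gap': 0.9975615023826792}
[[-0.225  0.696 -0.682  1.094]
 [ 0.974  0.164 -0.155  0.141]
 [ 0.004 -0.7   -0.715  0.681]
 [ 0.     0.     0.     1.   ]]
[[-0.862 -0.384  0.33   0.247]
 [-0.506  0.661 -0.554  0.473]
 [-0.005 -0.645 -0.764  0.697]
 [ 0.     0.     0.     1.   ]]
```

View pics/s0.png

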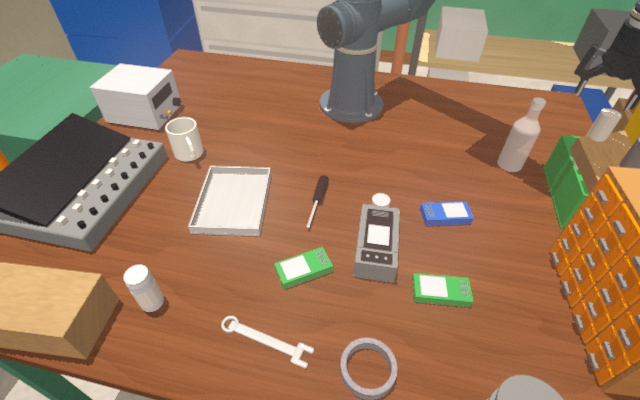

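View pics/d0.png

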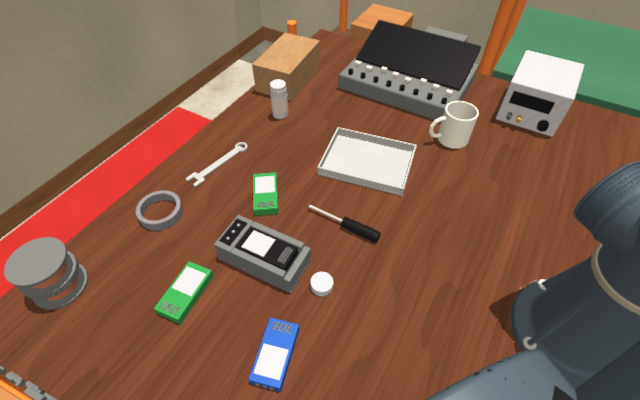

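View pics/w0.png

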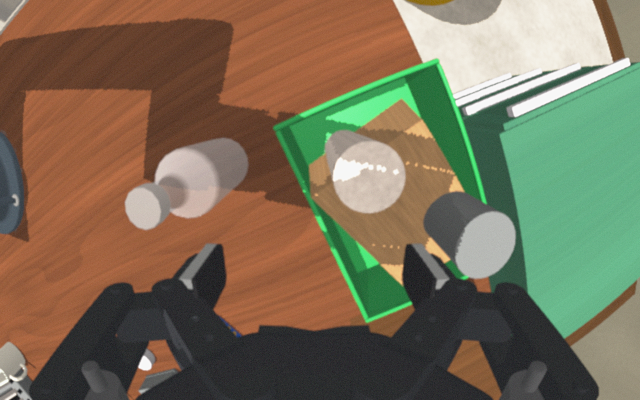

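The pack could be confused with four things in the scene view: the black pack in the grey charger (378,237), the blue block (446,213), and the green blocks (304,267) and (442,289). By the description it is the black one in the charger. In the side view that one is at (262,252). I'll check it in a close crop.

```bash
python3 - <<'E'
import cv2
a=cv2.imread('pics/s0.png')[185:290,340:415]; b=cv2.imread('pics/d0.png')[205:300,205:345]
cv2.imwrite('pics/c1.png',cv2.resize(a,None,fx=5.6,fy=5.6,interpolation=2)); cv2.imwrite('pics/c2.png',cv2.resize(b,None,fx=5.5,fy=5.5,interpolation=2))
E
```

```text
(no output)
```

View pics/c1.png

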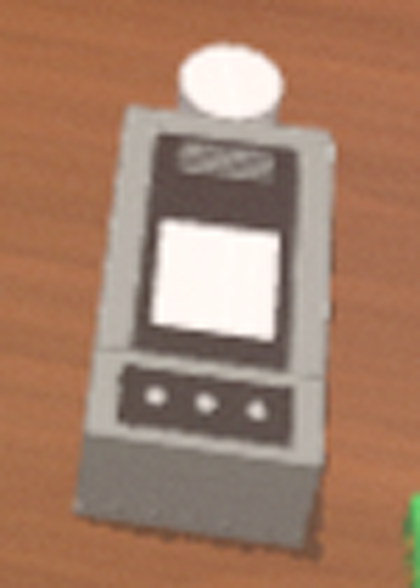

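View pics/c2.png

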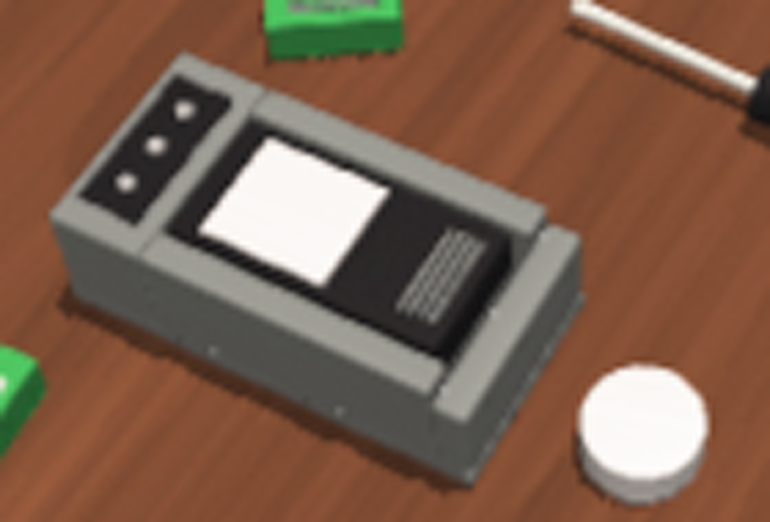

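The crop shows the black pack with grey ribs at the tin end (scene ~(380,214)) and the lamps at the far end (~(376,257)). That matches the description.

```bash
python3 - <<'E'
from h import *
A=lambda x,y:(340+x/5.6-.4,185+y/5.6-.4); B=lambda x,y:(205+x/5.5-.4,205+y/5.5-.4)
for nm,n,p,z in [('lampL','scene',A(87,433),.053),('lampR','scene',A(322,463),.053),('ribs','scene',A(226,160),.053),('pk','scene',A(157,135),.053),('pk','scene',A(300,150),.053),('pk','scene',A(289,368),.053),('pk','scene',A(135,345),.053),('lampR','side',B(52,215),.053),('lampL','side',B(185,55),.053),('rimL','side',B(545,210),.053),('rimR','side',B(437,395),.053),('ribs','side',B(443,274),.053),('lowL','side',B(580,237),.045),('lowR','side',B(466,418),.045),('tin','scene',A(231,82),.02),('tin','side',B(643,413),.02)]:
    print(nm,n,onz(n,*p,z)[:2].round(4))
for n in('scene','side'):
    im=cv2.imread({'scene':'pics/s0.png','side':'pics/d0.png'}[n])
    pass
for n,pts,z in [('scene',[(206,168),(270,168),(262,234),(192,232)],.025),('side',[(338,130),(415,146),(407,190),(320,163)],.025)]:
    P=np.array([onz(n,*p,z)[:2] for p in pts]); print('tray',n,P.round(3).tolist(),P.mean(0))
for n,pts in [('scene',[(322,180),(308,227)]),('side',[(375,240),(310,208)])]:
    print('driver',n,[onz(n,*p,.015)[:2].round(3) for p in pts])
for f,r in [('s0',(150,250,180,290)),('d0',(120,200,305,430))]:
    im=cv2.imread('pics/%s.png'%f)[r[0]:r[1],r[2]:r[3]]; cv2.imwrite('pics/%s_t.png'%f,cv2.resize(im,None,fx=5.5,fy=5.5,interpolation=2))
E
```

```text
lampL scene [0.6494 0.1159]
lampR scene [0.6431 0.1978]
ribs scene [0.5082 0.1487]
pk scene [0.5011 0.1203]
pk scene [0.4961 0.1767]
pk scene [0.6046 0.1827]
pk scene [0.6071 0.1268]
lampR side [0.6425 0.1963]
lampL side [0.6461 0.1153]
rimL side [0.4936 0.1071]
rimR side [0.4859 0.1879]
ribs side [0.51   0.1475]
lowL side [0.4799 0.1061]
lowR side [0.4757 0.1868]
tin scene [0.4316 0.146 ]
tin side [0.4327 0.1434]
tray scene [[0.428, -0.309], [0.389, -0.148], [0.603, -0.096], [0.633, -0.248]] [ 0.51343363 -0.20051423]
tray side [[0.611, -0.253], [0.417, -0.295], [0.378, -0.148], [0.591, -0.124]] [ 0.4993591  -0.20487271]
driver scene [array([ 0.392, -0.008]), array([ 0.553, -0.005])]
driver side [array([0.385, 0.006]), array([ 0.544, -0.   ])]
```

View pics/s0_t.png

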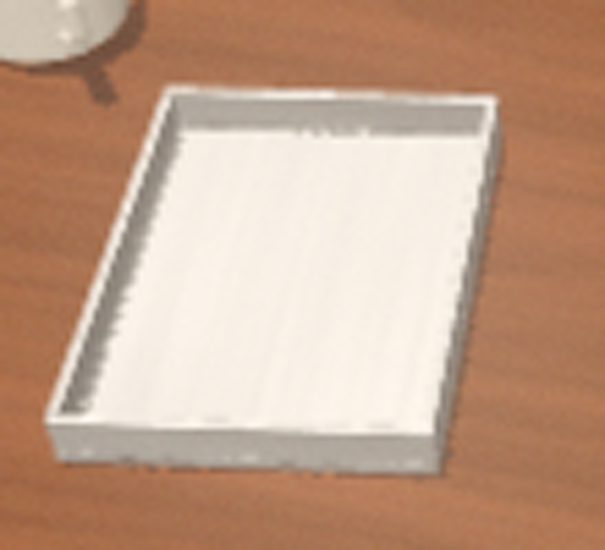

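View pics/d0_t.png

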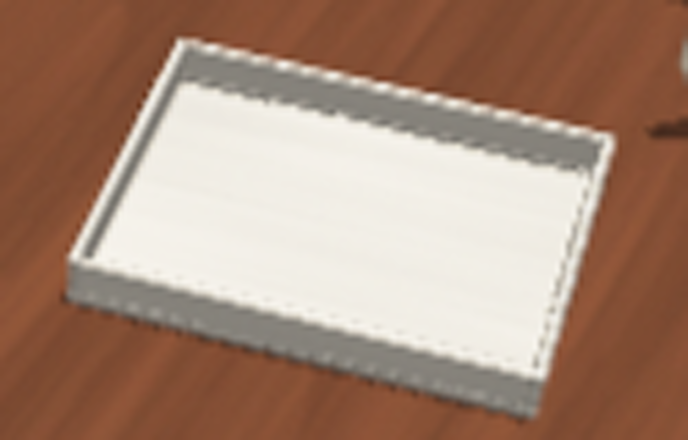

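```bash
python3 - <<'E'
from h import *
from scipy.spatial.transform import Rotation as R
s=manip.sense(); M=R.from_quat(s['tool_rot']).as_matrix(); print(M.round(3), np.arctan2(M[1,2],M[0,2]))
for n,pts in [('scene',[(180+x/5.5-.4,150+y/5.5-.4) for x,y in [(167,90),(495,98),(435,435),(48,425)]]),('side',[(305+x/5.5-.4,120+y/5.5-.4) for x,y in [(182,42),(612,137),(543,380),(70,262)]])]:
    P=np.array([onz(n,*p,.025)[:2] for p in pts]); print('tray',n,P.round(3).tolist(),P.mean(0))
b=onz('scene',512,165,0);print('bottle',b)
for z in(.1,.15,.2,.25): print(z,proj('scene',[b[0],b[1],z]))
print(onz('scene',550,160,.1),onz('scene',570,245,0))
E
```

```text
[[-0.001 -0.91   0.414]
 [-0.001  0.414  0.91 ]
 [-1.     0.    -0.002]] 1.1440236831846438
tray scene [[0.418, -0.303], [0.387, -0.15], [0.591, -0.109], [0.622, -0.263]] [ 0.50437378 -0.20596162]
tray side [[0.617, -0.262], [0.417, -0.301], [0.387, -0.147], [0.589, -0.109]] [ 0.50263274 -0.20478353]
bottle [0.19837725 0.48060548 0.        ]
0.1 (np.float64(526.403083929903), np.float64(135.09637886263442))
0.15 (np.float64(534.4277933258606), np.float64(118.43551160100816))
0.2 (np.float64(543.0882309051442), np.float64(100.45474820928628))
0.25 (np.float64(552.4630573208062), np.float64(80.9907737766654))
[0.28997809 0.52072358 0.1       ] [0.45715822 0.57407911 0.        ]
```

>>> {"api": "send_rows", "payload": {
  "steps": [
    [[1,0.045,-0.02,0.02,0.1],[1,0.09,-0.055,0.03,0.2],[1,0.13,-0.1,0.03,0.3],[1,0.16,-0.15,0.02,0.4],[1,0.185,-0.2,0.01,0.482],[1,0.21,-0.255,-0.01,0.482],[1,0.235,-0.31,-0.03,0.482],[1,0.252,-0.36,-0.04,0.482]]
  ]
}}

```text
t: 1.15
tcp_pos: [0.511, 0.2069, 0.1902]
tool_rot: [-0.513, 0.486, 0.514, 0.486]
force: [-0.0, 0.1, -0.9]
finger_gap: -0.002
```

```bash
python3 - <<'E'
from h import *
from scipy.spatial.transform import Rotation as R
s=manip.sense(); M=R.from_quat(s['tool_rot']).as_matrix(); print(s['t'],s['tcp_pos'],s['q'].round(3),s['force'],s['finger_gap'], np.arctan2(M[1,2],M[0,2]))
E
```

```text
1.15 [0.51103848 0.20692142 0.19017541] [ 0.182  0.483  1.661 -0.     0.999 -1.444] [-0.04351074  0.09065859 -0.90351923] -0.001897229456091309 1.6256687319012353
```

>>> {"api": "send_rows", "payload": {
  "steps": [
    [[1,0,-0.05,-0.02,0],[1,0,-0.058,-0.07,0],[1,0,-0.058,-0.11,0],[1,0,-0.058,-0.125,0],[1,0,-0.058,-0.13,0],[1,0,-0.058,-0.13,0]]
  ]
}}

```text
t: 1.9
tcp_pos: [0.5114, 0.1513, 0.062]
tool_rot: [0.514, -0.485, -0.513, -0.486]
force: [0.5, 1.3, 0.4]
finger_gap: -0.004
```

```bash
python3 - <<'E'
from h import *
a=snap('scene','s1.png')[:,:,::-1][170:290,330:430];b=snap('side','d1.png')[:,:,::-1][190:310,190:350]
cv2.imwrite('pics/c3.png',np.hstack([cv2.resize(a,None,fx=3,fy=3,interpolation=2),cv2.resize(b,None,fx=3,fy=3,interpolation=2)]))
print(manip.sense()['tcp_pos'])
E
```

```text
[0.51167638 0.15135852 0.06256079]
```

View pics/c3.png

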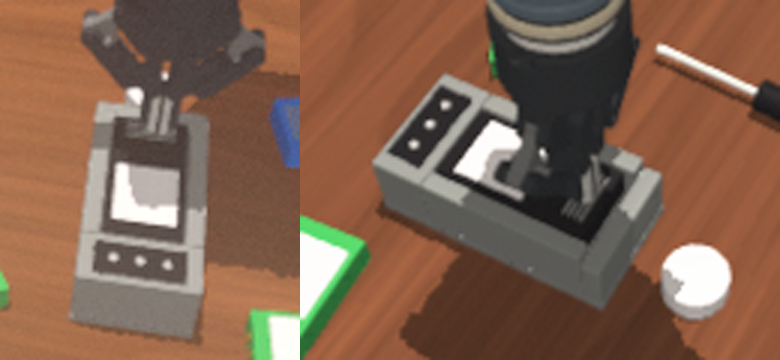

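The closed fingers stand over the ribs, midway between the side walls. Now I press.

>>> {"api": "send_rows", "payload": {
  "steps": [
    [[1,-0.002,-0.001,-0.01,0],[1,-0.002,-0.001,-0.016,0],[1,-0.002,-0.001,-0.021,0],[1,-0.002,-0.001,-0.024,0],[1,-0.002,-0.001,-0.026,0],[1,-0.002,-0.001,-0.026,0]]
  ]
}}

```text
t: 2.75
tcp_pos: [0.5086, 0.15, 0.0376]
tool_rot: [0.514, -0.486, -0.513, -0.486]
force: [-4.3, -0.5, 20.2]
finger_gap: -0.004
```

```bash
python3 - <<'E'
from h import *
a=snap('scene','s2.png')[:,:,::-1][170:290,330:430];b=snap('side','d2.png')[:,:,::-1][190:310,190:350]
cv2.imwrite('pics/c4.png',np.hstack([cv2.resize(a,None,fx=3,fy=3,interpolation=2),cv2.resize(b,None,fx=3,fy=3,interpolation=2)]))
s=manip.sense();print(s['tcp_pos'],s['force'])
E
```

```text
[0.50866626 0.14991755 0.03765726] [-3.7816148  -1.50279555 19.77538399]
```

View pics/c4.png

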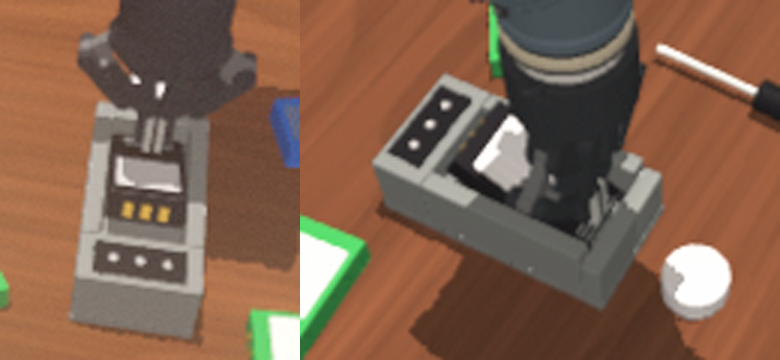

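It tipped fully and is bottomed at about 20 N; the contacts on the raised end are visible. I'll back off, open, and move above the raised end.

>>> {"api": "send_rows", "payload": {
  "steps": [
    [[1,0,0,0.01,0],[1,0,0,0.03,0],[0.6,0,0,0.07,0],[0,0.03,0.002,0.1,0],[0,0.077,0.004,0.1,0],[0,0.077,0.004,0.1,0],[0,0.077,0.004,0.1,0]]
  ]
}}

```text
t: 3.72
tcp_pos: [0.5843, 0.1538, 0.1345]
tool_rot: [-0.513, 0.487, 0.514, 0.485]
force: [0.4, 0.1, -0.4]
finger_gap: 0.997
```

```bash
python3 - <<'E'
from h import *
a=snap('scene','s3.png')[:,:,::-1][170:290,330:430];b=snap('side','d3.png')[:,:,::-1][190:310,190:350]
snap('wrist','w3.png')
cv2.imwrite('pics/c5.png',np.hstack([cv2.resize(a,None,fx=3,fy=3,interpolation=2),cv2.resize(b,None,fx=3,fy=3,interpolation=2)]))
s=manip.sense();print(s['tcp_pos'],s['force'],s['finger_gap'])
E
```

```text
[0.58394971 0.15393607 0.13462426] [ 0.3550998  -0.19484178 -1.18880833] 0.9982579299725203
```

View pics/c5.png

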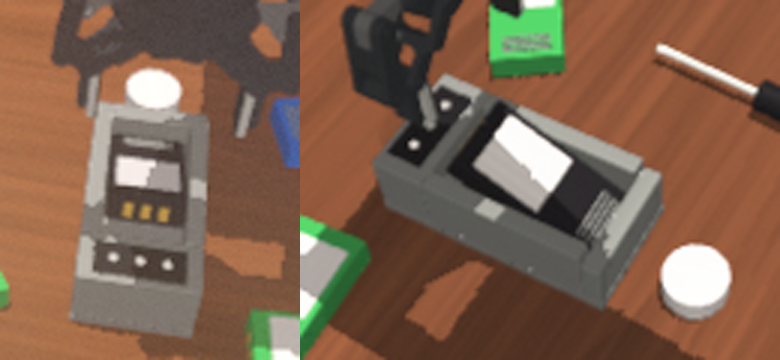

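View pics/w3.png

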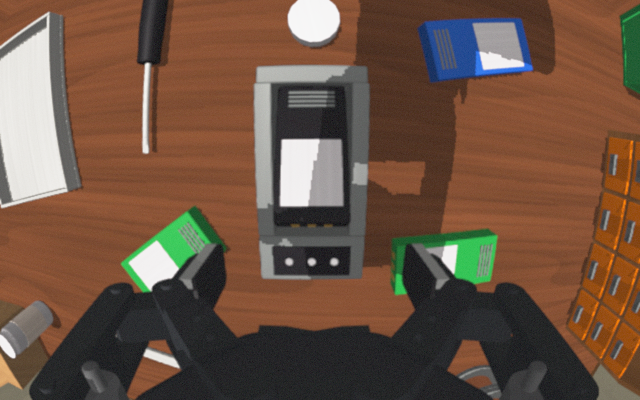

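The pack stays tipped, centred under the open jaws (wrist view: pack ~(312,160), fingers at 204 and 428). Next I descend and grip.

>>> {"api": "send_rows", "payload": {
  "steps": [
    [[0,-0.003,-0.001,-0.04,0],[0,-0.003,-0.001,-0.065,0],[0,-0.003,-0.001,-0.077,0],[0,-0.003,-0.001,-0.082,0],[0,-0.003,-0.001,-0.082,0]]
  ]
}}

```text
t: 4.5
tcp_pos: [0.583, 0.153, 0.0537]
tool_rot: [0.514, -0.486, -0.513, -0.486]
force: [0.1, 0.6, -0.6]
finger_gap: 1.002
```

```bash
python3 - <<'E'
from h import *
a=snap('scene','s4.png')[:,:,::-1][170:290,330:430];b=snap('side','d4.png')[:,:,::-1][190:310,190:350]
cv2.imwrite('pics/c6.png',np.hstack([cv2.resize(a,None,fx=3,fy=3,interpolation=2),cv2.resize(b,None,fx=3,fy=3,interpolation=2)]))
s=manip.sense();print(s['tcp_pos'],s['force'],s['finger_gap'])
E
```

```text
[0.58338614 0.1529939  0.05422542] [ 0.44078395  0.11498229 -0.09223778] 1.0014997266774137
```

View pics/c6.png

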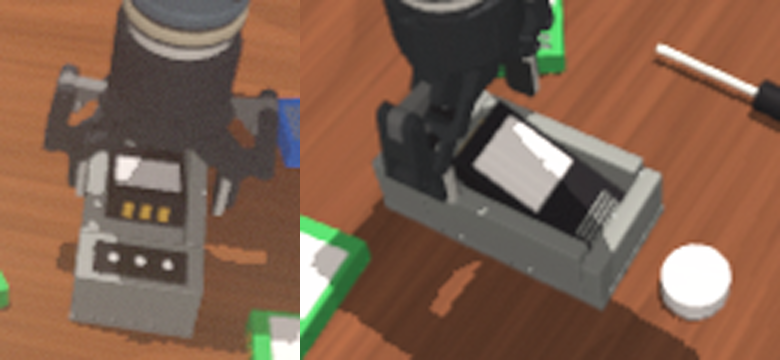

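>>> {"api": "send_rows", "payload": {
  "steps": [
    [[1,-0.001,0,0,0],[1,-0.001,0,0,0],[1,-0.001,0,0,0],[1,-0.001,0,0,0],[1,-0.001,0,0,0],[1,-0.001,0,0,0]]
  ],
  "grip_force": 60
}}

```text
t: 5.35
tcp_pos: [0.5821, 0.153, 0.0541]
tool_rot: [0.514, -0.486, -0.513, -0.486]
force: [-1.0, 0.2, 5.4]
finger_gap: 0.614
```

```bash
python3 - <<'E'
from h import *
a=snap('scene','s5.png')[:,:,::-1][170:290,330:430];b=snap('side','d5.png')[:,:,::-1][190:310,190:350]
cv2.imwrite('pics/c7.png',np.hstack([cv2.resize(a,None,fx=3,fy=3,interpolation=2),cv2.resize(b,None,fx=3,fy=3,interpolation=2)]))
s=manip.sense();print(s['tcp_pos'],s['force'],s['finger_gap'])
E
```

```text
[0.58216741 0.15298638 0.05406671] [-0.92499857  0.21392296  5.96034027] 0.6118723578156536
```

View pics/c7.png

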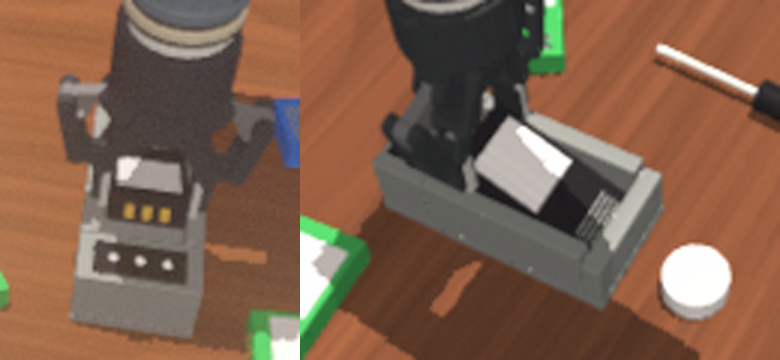

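>>> {"api": "send_rows", "payload": {
  "steps": [
    [[1,0.001,0,0.004,0],[1,0.002,0,0.012,0],[1,0.003,0,0.025,0],[1,0.003,0,0.045,0],[1,0.003,0,0.07,0],[1,0.003,0,0.09,0],[1,0.003,0,0.1,0],[1,0.003,0,0.1,0]]
  ],
  "grip_force": 80
}}

```text
t: 6.45
tcp_pos: [0.5851, 0.153, 0.1542]
tool_rot: [0.514, -0.486, -0.513, -0.486]
force: [1.2, -0.2, -2.8]
finger_gap: 0.612
```

```bash
python3 - <<'E'
from h import *
a=snap('scene','s6.png')[:,:,::-1][150:290,330:430];b=snap('side','d6.png')[:,:,::-1][170:310,190:350]
cv2.imwrite('pics/c8.png',np.hstack([cv2.resize(a,None,fx=3,fy=3,interpolation=2),cv2.resize(b,None,fx=3,fy=3,interpolation=2)]))
s=manip.sense();print(s['tcp_pos'],s['force'],s['finger_gap'],s['ft_torque'])
E
```

```text
[0.58408492 0.1528701  0.15272873] [-0.14649093  0.03069889 -2.52756815] 0.6121530396622813 [ 0.00480931 -0.06387483 -0.06138186]
```

View pics/c8.png

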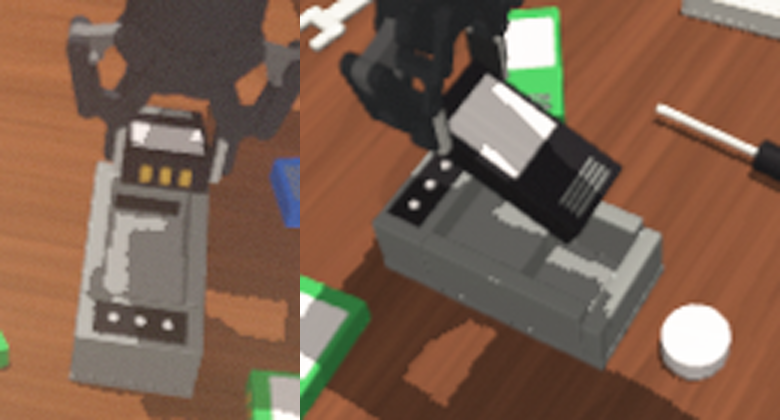

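Held at about the same tilt and clear of the charger. I'll carry it over the tray.

>>> {"api": "send_rows", "payload": {
  "steps": [
    [[1,-0.002,-0.02,0,0.02],[1,-0.008,-0.065,0,0.05],[1,-0.014,-0.12,0,0.08],[1,-0.021,-0.18,0,0.11],[1,-0.028,-0.24,0,0.13],[1,-0.035,-0.295,0,0.139],[1,-0.04,-0.335,0,0.139],[1,-0.041,-0.351,0,0.139]]
  ]
}}

```text
t: 7.55
tcp_pos: [0.5429, -0.2003, 0.1523]
tool_rot: [-0.545, 0.45, 0.546, 0.45]
force: [-0.3, 0.1, -3.0]
finger_gap: 0.603
```

>>> {"api": "send_rows", "payload": {
  "steps": [
    [[1,0,0,-0.03,0],[1,0,0,-0.065,0],[1,0,0,-0.085,0],[1,0,0,-0.09,0]]
  ]
}}

```text
t: 8.05
tcp_pos: [0.5425, -0.1964, 0.0613]
tool_rot: [-0.545, 0.449, 0.548, 0.449]
force: [-0.6, 0.8, -2.7]
finger_gap: 0.608
```

```bash
python3 - <<'E'
from h import *
a=snap('scene','s7.png')[:,:,::-1][100:260,160:340];b=snap('side','d7.png')[:,:,::-1][80:240,300:460]
cv2.imwrite('pics/c9.png',np.hstack([cv2.resize(a,None,fx=2.3,fy=2.3,interpolation=2),cv2.resize(b,None,fx=2.3,fy=2.3,interpolation=2)]))
s=manip.sense();print(s['tcp_pos'],s['force'],s['finger_gap'],s['ft_torque'])
E
```

```text
[ 0.54350782 -0.1971941   0.06269246] [-0.01152928 -0.80940754 -2.59425854] 0.6100743207467907 [ 0.02666383 -0.1422376   0.06006311]
```

View pics/c9.png

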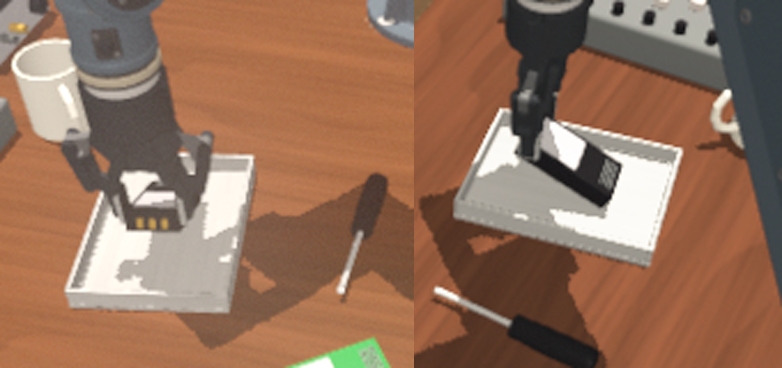

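>>> {"api": "send_rows", "payload": {
  "steps": [
    [[1,0,0,-0.004,0],[1,0,0,-0.008,0],[1,0,0,-0.012,0],[1,0,0,-0.016,0],[1,0,0,-0.02,0],[1,0,0,-0.024,0]]
  ],
  "grip_force": 30
}}

```text
t: 8.9
tcp_pos: [0.5477, -0.1994, 0.0419]
tool_rot: [0.549, -0.448, -0.543, -0.45]
force: [6.0, 2.7, 10.8]
finger_gap: 0.602
```

```bash
python3 - <<'E'
from h import *
b=snap('side','d8.png')[:,:,::-1][100:220,300:430]
cv2.imwrite('pics/c10.png',cv2.resize(b,None,fx=4,fy=4,interpolation=2))
s=manip.sense();print(s['tcp_pos'],s['force'],s['finger_gap'],s['ft_torque'])
E
```

```text
[ 0.54756323 -0.19957488  0.04146671] [4.90366782 1.51179932 8.10654093] 0.6077803788323506 [ 0.18035529 -0.17404122 -0.04170483]
```

View pics/c10.png

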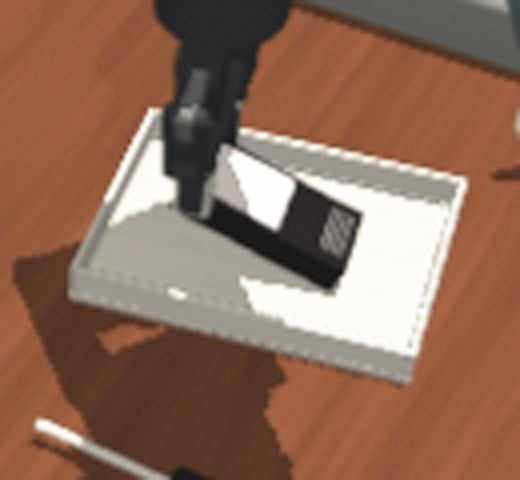

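>>> {"api": "send_rows", "payload": {
  "steps": [
    [[1,0,0,-0.004,0],[1,0,0,-0.008,0],[1,0,0,-0.012,0],[1,0,0,-0.016,0],[1,0,0,-0.018,0]]
  ],
  "grip_force": 20
}}

```text
t: 9.57
tcp_pos: [0.5474, -0.1998, 0.0235]
tool_rot: [0.549, -0.449, -0.543, -0.45]
force: [5.7, 1.2, 7.2]
finger_gap: 0.607
```

```bash
python3 - <<'E'
from h import *
b=snap('side','d9.png')[:,:,::-1][100:220,300:430]
cv2.imwrite('pics/c11.png',cv2.resize(b,None,fx=4,fy=4,interpolation=2))
s=manip.sense();print(s['tcp_pos'],s['force'],s['finger_gap'],s['ft_torque'])
E
```

```text
[ 0.54726597 -0.19986443  0.02325465] [ 3.49595736 -0.65815855  6.31730499] 0.6097677501128614 [-0.1091739  -0.16627225  0.09445889]
```

View pics/c11.png

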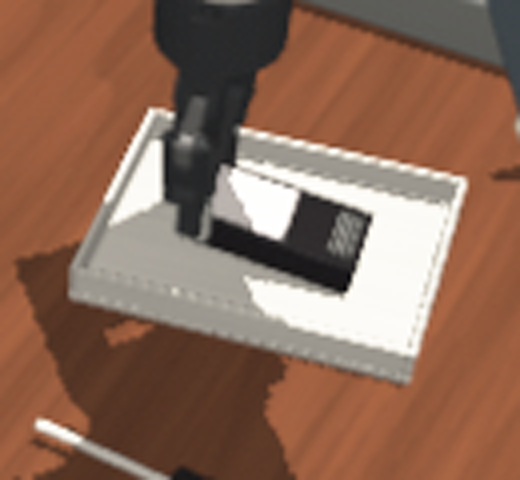

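>>> {"api": "send_rows", "payload": {
  "steps": [
    [[1,0,0,-0.004,0],[1,0,0,-0.008,0],[1,0,0,-0.011,0],[1,0,0,-0.013,0],[1,0,0,-0.014,0]]
  ],
  "grip_force": 20
}}

```text
t: 10.25
tcp_pos: [0.5468, -0.1996, 0.0091]
tool_rot: [0.549, -0.449, -0.544, -0.45]
force: [4.4, 1.2, 5.9]
finger_gap: 0.61
```

```bash
python3 - <<'E'
from h import *
b=snap('side','d10.png')[:,:,::-1][100:220,300:430]
cv2.imwrite('pics/c12.png',cv2.resize(b,None,fx=4,fy=4,interpolation=2))
s=manip.sense();print(s['tcp_pos'],s['force'],s['finger_gap'],s['ft_torque'])
E
```

```text
[ 0.54677593 -0.19960034  0.00904956] [3.46460301 0.50947713 5.81435836] 0.6099767878333082 [-0.03019347 -0.00553298  0.02868684]
```

View pics/c12.png

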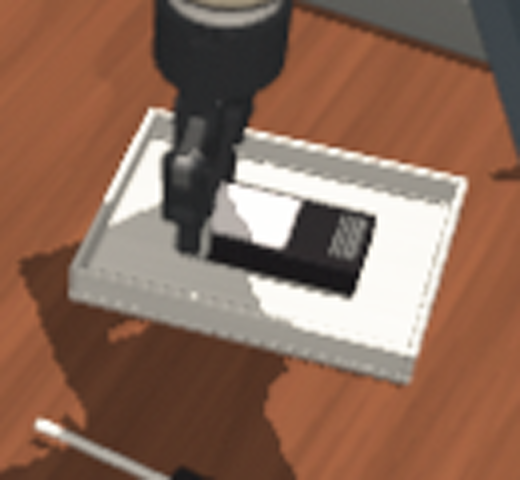

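>>> {"api": "send_rows", "payload": {
  "steps": [
    [[1,0,0,-0.002,0],[1,0,0,-0.004,0],[1,0,0,-0.004,0],[0.3,0,0,-0.004,0],[0.15,0,0,-0.002,0],[0,0,0,0,0],[0,0,0,0.005,0],[0,0,0,0.01,0]]
  ]
}}

```text
t: 11.3
tcp_pos: [0.5436, -0.198, 0.0174]
tool_rot: [-0.546, 0.449, 0.546, 0.449]
force: [-0.2, 0.1, -0.0]
finger_gap: 0.998
```

>>> {"api": "send_rows", "payload": {
  "steps": [
    [[0,0,0,0.02,0],[0,0,0,0.06,0],[0,0,0,0.12,0],[0,0,0.05,0.15,0],[0,0,0.1,0.18,0],[0,-0.02,0.16,0.2,0],[0,-0.02,0.22,0.2,0]]
  ]
}}

```text
t: 12.18
tcp_pos: [0.5234, 0.0222, 0.2193]
tool_rot: [0.547, -0.449, -0.545, -0.45]
force: [1.0, -0.8, -0.7]
finger_gap: 1.002
```

```bash
python3 - <<'E'
from h import *
a=snap('scene','s11.png')[:,:,::-1];b=snap('side','d11.png')[:,:,::-1][100:220,300:430]
cv2.imwrite('pics/c13.png',cv2.resize(b,None,fx=4.5,fy=4.5,interpolation=2))
s=manip.sense();print(s['t'],s['tcp_pos'],s['force'],s['finger_gap'])
E
```

```text
12.275 [0.52200003 0.02651975 0.21817313] [-0.46503224 -0.330476   -0.20960332] 1.0003991351082047
```

View pics/c13.png

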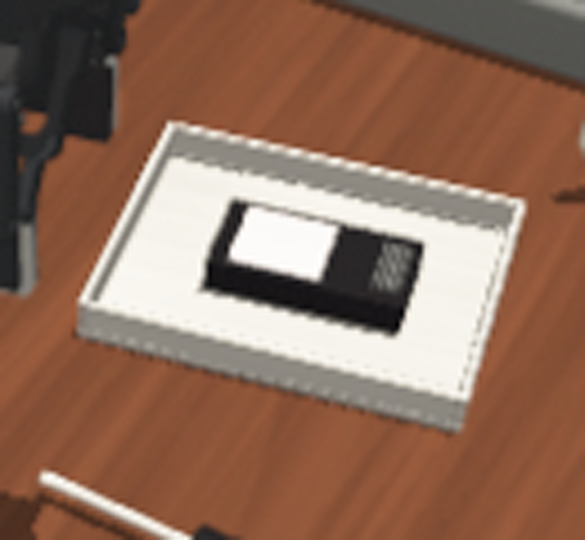

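View pics/s11.png

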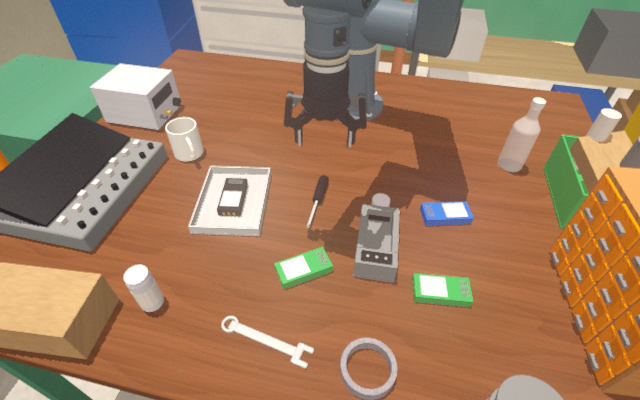

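The pack lies flat in the tray, plate and ribs up (side crop ~(315,260)). The driver and tin look unmoved. One numeric check before handing in.

```bash
python3 - <<'E'
from h import *
im=cv2.imread('pics/d11.png')
P=np.array([onz('side',300+x/4.5-.4,100+y/4.5-.4,.026)[:2] for x,y in[(236,201),(422,241),(402,303),(212,263)]])
c=P.mean(0); a=.194; R=np.array([[np.cos(a),np.sin(a)],[-np.sin(a),np.cos(a)]])
print(P.round(3).tolist(), 'edges',[round(float(np.linalg.norm(P[i]-P[(i+1)%4])),4) for i in range(4)],'in tray',R@(c-[.5035,-.2054]))
b0=cv2.imread('pics/d0.png')
for n,r in [('tin',(265,300,305,340)),('drv',(200,245,305,385))]:
    A=b0[r[0]:r[1],r[2]:r[3]].astype(np.float32).mean(2);B=im[r[0]:r[1],r[2]:r[3]].astype(np.float32).mean(2)
    print(n,cv2.phaseCorrelate(A,B))
E
```

```text
[[0.555, -0.221], [0.453, -0.243], [0.443, -0.194], [0.543, -0.171]] edges [0.1042, 0.0501, 0.1029, 0.0519] in tray [-0.00547084 -0.00058131]
tin ((-0.03747174838468581, 0.16234319249198137), 0.7673730868616222)
drv ((0.02107435482554365, 0.5226019302232956), 0.8872425455517239)
```

```bash
python3 -c "
from h import *
print(manip.sign_off())"
```

```text
the job is handed in; nothing more can be done
None
```

The battery pack is out of the charger and lying flat, right way up, in the steel tray. I handed the job in at about 12.3 s; no verdict was reported.

**How it was done:** I pressed the ribbed end down with shut fingers until it bottomed at about 20 N. The other end stayed up after I let go. I gripped the raised end by its sides, lifted it clear and carried it over the tray. I lowered the low end onto the floor first, so the pack turned flat in the grip, then opened the fingers and backed off.

**Last checks:**
- **Pack position:** the side view puts its centre about 5 mm (x) and 1 mm (y) from the tray's middle.
- **Flatness:** I judged this from the picture only. The measured top face came out about 104 × 51 mm against the true 110 × 54 mm. I put that down to hand-picked corners and calibration.
- **Screwdriver and tin:** they shifted by less than 1 pixel between the first and last side views, so they were left where they were.
- **Robot:** the gripper is open and clear at about 0.22 m height, with no contact force. The highest force I read was about 20 N, during the press.

I did not measure the tilt angle in the charger. The pack looked fully tipped in both fixed views for well over 0.2 s.

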